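# Hold the red clay-scrap bin open by its lever and ease it shut

## Task

Press down the lever of the red-lidded clay bin until its lid is fully open and hold it there for about three seconds, so that the potter across the table can drop in her offcuts. Then ease the lever up slowly so that the lid comes all the way down without ever dropping or slamming, and move clear. Work by the lever only: do not touch the red lid, keep the white-lidded bin closed, and do not pick up or shift the jar, the cutter or the wooden strip.

Things in the scene. Friction and masses are not known exactly. Their poses are not given: they have to be found in the camera images.
- red_bin: Fixed lever bin with a red lid: grey box 140 deep (x) x 160 wide (y) x 170 mm high. Origin: centre of its underside, on the table; its -x axis points out of the front, where the lever is. Closed lid's top 180 to 184 mm above the table. The lever's pivot is level, along the bin's y, 92 mm ahead of the origin, 90 mm above the table; bracket reaches 105 mm ahead.
- red_pad (a point): Centre of the upper face of the yellow press pad at the end of the red-lidded bin's lever; moves with it. Pad 36 (along lever) x 36 x 10 mm, centre 100 mm from the pivot. At rest the lever slopes 0.30 rad up to the pad: centre 124 mm above the table, 116 mm ahead of the bin's front face; fully pressed it slopes 0.30 rad down, centre 65 mm above the table.
- red_lever (a joint): Angle of the red-lidded bin's lever, rad: 0 at rest (up), 0.6 at its lower stop. Pressing the pad straight down takes about 4 to 10 N. Only the lid's weight returns it, with hardly any damping: the pad follows a finger that rises and, let go, the lid falls shut at once.
- red_lid (a joint): Angle of the red lid, rad: 0 closed, 1.2 fully open; always twice the lever's angle. It is hinged along the bin's rear (+x) top edge and its front edge swings up and back.
- red_lid_front (a point): Middle of the front upper edge of the red lid (lid 148 x 172 x 10 mm), 148 mm from its hinge; moves with the lid.
- white_bin: Fixed lever bin with a white lid: grey box 140 deep (x) x 160 wide (y) x 170 mm high. Origin: centre of its underside, on the table; its -x axis points out of the front, where the lever is. Closed lid's top 180 to 184 mm above the table. The lever's pivot is level, along the bin's y, 92 mm ahead of the origin, 90 mm above the table; bracket reaches 105 mm ahead.
- white_pad (a point): Centre of the upper face of the yellow press pad at the end of the white-lidded bin's lever; moves with it. Pad 36 (along lever) x 36 x 10 mm, centre 100 mm from the pivot. At rest the lever slopes 0.30 rad up to the pad: centre 124 mm above the table, 116 mm ahead of the bin's front face; fully pressed it slopes 0.30 rad down, centre 65 mm above the table.
- white_lever (a joint): Angle of the white-lidded bin's lever, rad: 0 at rest (up), 0.6 at its lower stop. Pressing the pad straight down takes about 4 to 10 N. Only the lid's weight returns it, with hardly any damping: the pad follows a finger that rises and, let go, the lid falls shut at once.
- white_lid (a joint): Angle of the white lid, rad: 0 closed, 1.2 fully open; always twice the lever's angle. It is hinged along the bin's rear (+x) top edge and its front edge swings up and back.
- white_lid_front (a point): Middle of the front upper edge of the white lid (lid 148 x 172 x 10 mm), 148 mm from its hinge; moves with the lid.
- jar: Loose amber glass jar with white cap, 56 mm across, 80 mm high, standing between the bins. Origin: centre of its underside. To be left alone.
- cutter: Loose steel ring-shaped clay cutter, 52 mm across, 25 mm high, standing on the table in front of the bins. Origin: centre of its underside. To be left alone.
- strip: Loose wooden thickness strip lying flat between the robot and the levers, 30 (x) x 160 (y) x 8 mm. Origin: centre of its underside. To be left alone.

How it is judged:
By the outcome, as a careful person would: the job done as asked, in the order asked, and still so for the second after the job is handed in, with the robot touching nothing.
It also fails if it takes over 48 s, if anything falls off the work surface, if the arm or the gripper's body presses on something with over 40 N, if the wrist force passes 120 N, or if a joint passes its speed limit or range.

## Robot

A 6-joint arm with a two-finger parallel gripper is mounted at the origin on the work surface. World frame = base frame: x ahead of the robot, y to its left, z up, the work surface at z = 0. Lengths are in mm, angles in rad, forces in N, time in s.
With the tool pointing down it reaches from about 250 to 775 mm from the base axis. Payload 4 kg.
Tool frame: the origin (TCP) lies midway between the tips of the shut fingers; the grasp point (between the pads) lies 19 mm behind it; z points along the fingers, y is the line along which they close (so a half turn about z gives the same grasp; the last joint's range is limited). The gripper opens to 94 mm and grips with 3 to 60 N. Pads are 16 mm wide; open, the fingers measure 119 mm over their backs; the gripper's body (75 mm by 177 mm) begins 78 mm behind the grasp point.
Start: joints at [-1.359, 0.087, 1.371, -0, 1.684, -0.103], TCP at [170.292, -522.992, 205.506] pointing down, gripper open.
Joint ranges: [-3.1, 3.1], [-0.76, 2.03], [0.27, 2.55], [-1.08, 4.22], [0.17, 2.65], [-2.57, 2.57]. Speed limits (rad/s): [2.79, 2.79, 3.14, 3.14, 3.14, 3.14].

## Interface

Orientations are given as a unit quaternion [w, x, y, z].
In Python, from bench import ctrl gives the robot as it stands. Calls block until the motion is done:
- ctrl.goto(position, orientation): joint-space move of the TCP to a pose.
- ctrl.move_linear(position, rotation=None, rate=150): straight line of the TCP; rotation=None keeps the orientation; rate is the mean speed in mm/s.
- ctrl.movej(angles): joint-space move.
- ctrl.command_gripper(opening, grasp_force=None): opening from 0.0 (shut) to 1.0 (fully open); grasp_force is the grip in N (None keeps the last); returns when the fingers have stopped.
- ctrl.pause(seconds).
- ctrl.inverse_kinematics(position, orientation): joint angles nearest the present ones, or None.
- ctrl.get_obs(): the state.
- ctrl.read_camera(name): name is "scene" or "top"; returns a dict with "pixels" (420x560x3 uint8, red, green, blue), "fov_y" (degrees; the focal length in pixels is half the picture's height over the tangent of half this angle, whatever the lens; pixels are square), "cx", "cy" (the principal point, pixels), "dist_coeffs" ([k1, k2, p1, p2, k3] as OpenCV has them; the pictures are not rectified), "rvec" (rotation vector, rad) and "tvec" (3), from world to camera coordinates, as OpenCV has them. Camera axes: x right, y down, z forward; pixel columns grow to the right and rows downward; lengths in mm; the calibration is good to about 2 mm. A picture is of the moment at which its call begins. There is no depth.
A pose or a line that the arm cannot do raises ctrl.Unreachable and nothing moves.
- ctrl.close_job(): hands the job in; it is judged then, once.
The state is a dict: "time_s": time; "joint_pos": joint angles; "joint_vel": joint speeds; "effort": joint torques, N m; "tool_pos": TCP position; "tool_rot": TCP orientation; "ft_force": force on the tool from outside, world axes, zero at the start; "torque": the same for the moment, N m; "finger_gap": opening from 0.0 (shut) to 1.0 (fully open); "gripper_force": force on a finger pad.
Only numpy, scipy, OpenCV 4.12 (cv2) and the standard library are available. Lean on these libraries where they do the work, as an engineer would, in place of code of your own. Each camera call takes 0.05 s, during which the arm holds its last target. There are 200 camera calls.

## Working session

There is one attempt and no reset: what is moved stays moved. The work goes in short steps, each a Python script; the robot and the scene stay as the last script left them, time stands still between calls to the robot, and variables do not carry over. Pictures are saved under pics/ and viewed, at most 10 in all, crops included, and the job is handed in when it is done.

```bash
mkdir -p pics
cat > h.py <<'E'
import numpy as np, cv2
from bench import ctrl
def cam(n):
    c=ctrl.read_camera(n); h,w=c["pixels"].shape[:2]; f=h/2/np.tan(np.radians(c["fov_y"])/2)
    c["K"]=np.array([[f,0,c["cx"]],[0,f,c["cy"]],[0,0,1]]); c["d"]=np.array(c["dist_coeffs"],float)
    c["R"]=cv2.Rodrigues(np.array(c["rvec"],float))[0]; c["t"]=np.array(c["tvec"],float); return c
def ray(c,uv):
    p=cv2.undistortPoints(np.array(uv,float).reshape(-1,1,2),c["K"],c["d"]).reshape(-1,2)
    return -c["R"].T@c["t"], np.c_[p,np.ones(len(p))]@c["R"]
def onz(c,uv,z):
    o,d=ray(c,uv); return o+d*((z-o[2])/d[:,2])[:,None]
def proj(c,P): return cv2.projectPoints(np.array(P,float).reshape(-1,1,3),np.array(c["rvec"],float),c["t"],c["K"],c["d"])[0].reshape(-1,2)
def save(c,n): cv2.imwrite("pics/"+n,c["pixels"][:,:,::-1])
E
python3 - <<'E'
from h import *
for n in("top","scene"):
    c=cam(n); save(c,n+"0.png"); print(n,(-c["R"].T@c["t"]).round(),c["d"])
    hsv=cv2.cvtColor(c["pixels"],cv2.COLOR_RGB2HSV)
    for name,lo,hi in(("yellow",(22,120,100),(34,255,255)),("red",(0,140,80),(8,255,255))):
        k,l,s,ce=cv2.connectedComponentsWithStats(cv2.inRange(hsv,lo,hi))
        for i in range(1,k):
            if s[i,4]>40: print(name,s[i],ce[i].round(1), onz(c,ce[i],124 if name=="yellow" else 184).round(1))
o=ctrl.get_obs();print(o["tool_rot"],o["time_s"],o["ft_force"])
E
```

```text
top [469. -36. 949.] [-0.08453813  0.          0.          0.          0.        ]
yellow [ 426   59  109   45 2114] [479.9  80.9] [[ 827.3 -502.7  124. ]]
yellow [ 12 130  13  14 103] [ 17.5 135.8] [[734.2 578.3 124. ]]
yellow [415 240  21  20 273] [425.  249.3] [[ 447.2 -342.6  124. ]]
yellow [147 258  19  17 265] [155.8 265.8] [[428.5 240.9 124. ]]
red [ 114  140   88   76 5703] [157.7 177. ] [[612.1 217.2 184. ]]
scene [1078. -250.  755.] [-0.07086588  0.          0.          0.          0.        ]
yellow [349 129  18  16 189] [357.2 136.5] [[430.9 243.1 124. ]]
yellow [ 94 210  25  22 299] [106.3 220.6] [[ 449.9 -341.1  124. ]]
red [ 347  141  111   67 4373] [400.6 172.7] [[624.1 214.7 184. ]]
[-9.94492893e-04  9.87639178e-01  1.56741393e-01 -4.04644461e-05] 0.1 [ 0.53969121  0.29437058 -0.15144497]
```

View pics/top0.png

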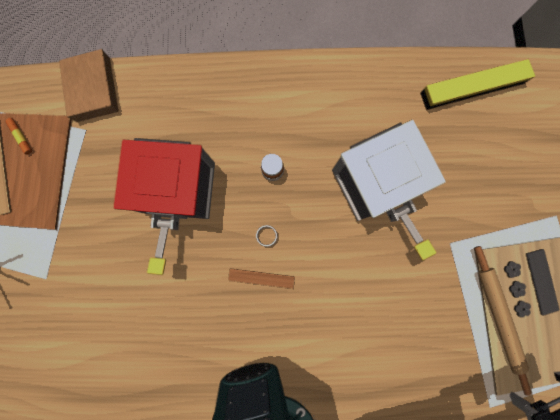

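View pics/scene0.png

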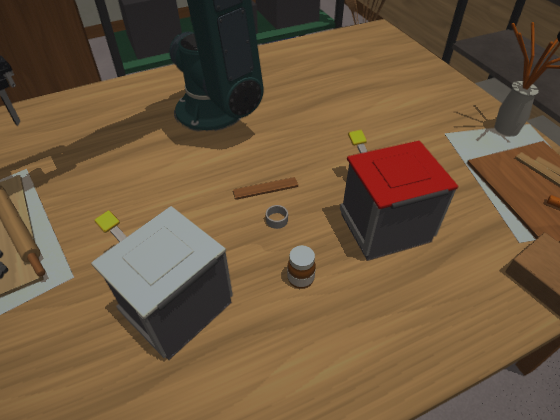

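The top view shows the red lid at about (158,177) and its pad at (156,266). The jar, cutter and strip lie well to the right, at x ≥ 230. Cast onto z=124, both views put the pad at about (429,242), 185 mm from the lid centre, which fits the 182 expected. I'll raise the arm, shut the gripper and go above the pad.

```bash
cat >> h.py <<'E'
PAD=np.array([429.2,241.7]); AX=np.array([-183.,24.])/np.hypot(183,24)  # outwards from bin
psi=np.arctan2(-AX[1],-AX[0])+np.pi; Q=[0,np.cos(psi/2),np.sin(psi/2),0]
def tip(a):  # TCP target for lever angle a (0..0.6), tip half-width 8
    s=0.3-a; dx=(100*np.cos(s)-5*np.sin(s))-(100*np.cos(.3)-5*np.sin(.3))
    z=90+100*np.sin(s)+5*np.cos(s)+8*abs(np.tan(s)); return np.r_[PAD+AX*dx,z]
def st():
    o=ctrl.get_obs(); print(round(o["time_s"],2),np.round(o["tool_pos"],1),np.round(o["ft_force"],1)); return o
E
python3 - <<'E'
from h import *
print(tip(0),tip(.6))
p=ctrl.get_obs()["tool_pos"]
ctrl.move_linear([p[0],p[1],300],rate=200)
ctrl.command_gripper(0.0); st()
ctrl.goto([*PAD,280],Q); st(); print(ctrl.get_obs()["joint_pos"])
ctrl.move_linear([*PAD,150],rate=120); st()
for n in("top","scene"):
    c=cam(n); u,v=proj(c,tip(0))[0].astype(int); im=c["pixels"][v-75:v+75,max(u-100,0):u+100,::-1]
    cv2.imwrite(f"pics/{n}1.png",cv2.resize(im,None,fx=3,fy=3,interpolation=2))
    hsv=cv2.cvtColor(c["pixels"],cv2.COLOR_RGB2HSV); m=cv2.inRange(hsv,(22,120,100),(34,255,255))
    print(n,(u,v),"yellow left",m[v-20:v+20,u-20:u+20].sum()/255)
E
```

```text
[429.2        241.7        126.80339311] [426.26988899 242.08427685  67.69935178]
2.14 [ 170.2 -522.5  300. ] [-0.3  0.1 -0.9]
4.98 [429.6 241.1 280. ] [ 0.1 -0.4  0.1]
[ 3.96472958e-01 -4.37121339e-02  1.35792312e+00 -2.81210939e-04
  1.82741802e+00 -1.04264275e+00]
6.22 [429.8 241.9 151. ] [0.8 0.4 0.2]
top (np.int64(154), np.int64(265)) yellow left 0.0
scene (np.int64(356), np.int64(135)) yellow left 175.0
```

```bash
cd pics && python3 -c "
import cv2,numpy as np
a,b=cv2.imread('top1.png'),cv2.imread('scene1.png');cv2.imwrite('both1.png',cv2.resize(np.vstack([a,b]),(400,600)))"
```

```text
(no output)
```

View pics/scene1.png

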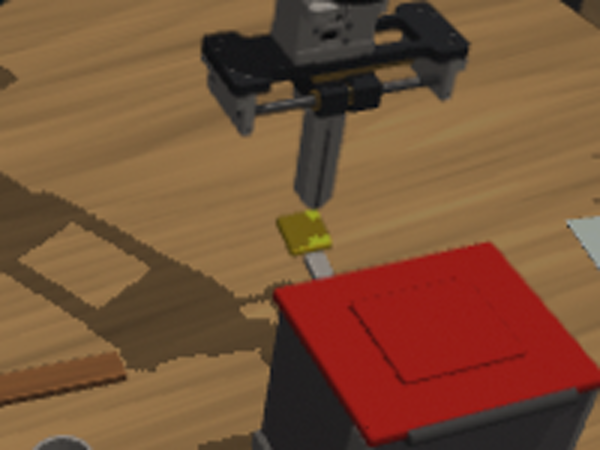

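The shut fingertips sit squarely over the yellow pad, and the gripper body runs parallel to the bin front, clear of the lid. Next I'll press, checking force as I go.

Run:
```python
from h import *
ctrl.move_linear([*PAD,130],rate=40); st()
for a in(.05,.3,.55):
    ctrl.move_linear(tip(a),rate=20); st()
p=tip(.55); e=tip(.6)
for z in np.arange(e[2]+1,e[2]-7,-1):
    ctrl.move_linear([e[0],e[1],z],rate=10); o=st()
    if o["ft_force"][2]>22: break
c=cam("scene"); save(c,"scene2.png")
```

```text
6.97 [429.2 241.7 129.8] [ 0.5 -0.4  0.9]
7.54 [428.  242.2 123.3] [-1.7 -1.7  6.8]
9.04 [423.2 242.7  95.2] [-2.9  0.6  5.2]
10.34 [425.3 242.2  72.3] [-1.1  1.3  2.7]
10.85 [426.3 242.   68.5] [-1.4  0.7  2.1]
11.1 [426.4 242.   68. ] [-2.1 -0.2  3.7]
11.35 [426.5 242.1  67.8] [-4.  -0.2  6.8]
11.6 [426.6 242.1  67.6] [-4.3 -1.2 10.7]
11.85 [426.6 242.1  67.4] [-5.6 -1.  14.2]
12.1 [426.7 242.2  67.3] [-7.9 -2.4 17.8]
12.35 [426.7 242.2  67.2] [-9.2 -3.3 21.8]
12.6 [426.8 242.2  67.1] [-10.2  -2.3  25.7]
```

View pics/scene2.png

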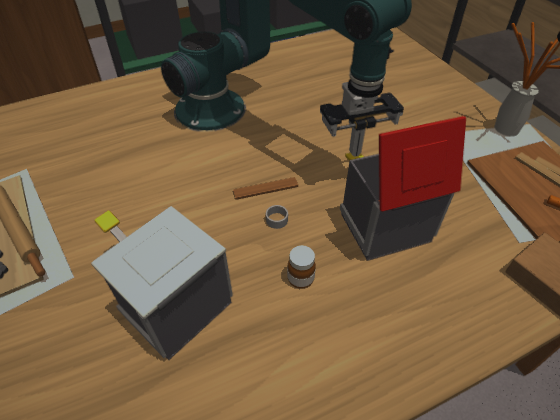

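The lid stands fully open and the force rise shows the lever on its stop; the white bin, jar, cutter and strip are unmoved. I'll finish the hold, then ease the lever up slowly along its arc.

Run:
```python
from h import *
ctrl.pause(1.9); st()
ctrl.move_linear(tip(.3),rate=6); st()
t=tip(0); ctrl.move_linear([t[0],t[1],t[2]+3],rate=6); st()
ctrl.pause(.3)
ctrl.move_linear([t[0],t[1],160],rate=30)
ctrl.move_linear([t[0]-60,t[1]-20,260],rate=100); st()
for n in("top","scene"):
    c=cam(n); save(c,n+"3.png"); hsv=cv2.cvtColor(c["pixels"],cv2.COLOR_RGB2HSV)
    for name,lo,hi in(("yellow",(22,120,100),(34,255,255)),("red",(0,140,80),(8,255,255))):
        k,l,s,ce=cv2.connectedComponentsWithStats(cv2.inRange(hsv,lo,hi))
        for i in range(1,k):
            if s[i,4]>150: print(n,name,s[i],ce[i].round(1))
```

```text
14.55 [426.8 242.2  67.1] [-10.1  -3.5  25.2]
20.27 [423.8 242.4  95.3] [-2.6 -1.2  4.4]
26.31 [429.2 241.7 129.8] [ 0.1 -1.1  0.1]
29.1 [369.1 221.6 259.1] [-0.3  0.2 -0.2]
top yellow [ 426   59  109   45 2119] [479.9  80.9]
top yellow [415 240  22  20 275] [425.  249.4]
top yellow [147 258  19  17 265] [155.8 265.8]
top red [ 114  140   88   76 5709] [157.8 177. ]
scene yellow [349 129  18  15 187] [357.3 136.4]
scene yellow [ 94 210  25  22 299] [106.3 220.6]
scene red [ 347  141  111   67 4366] [400.6 172.7]
```

View pics/scene3.png

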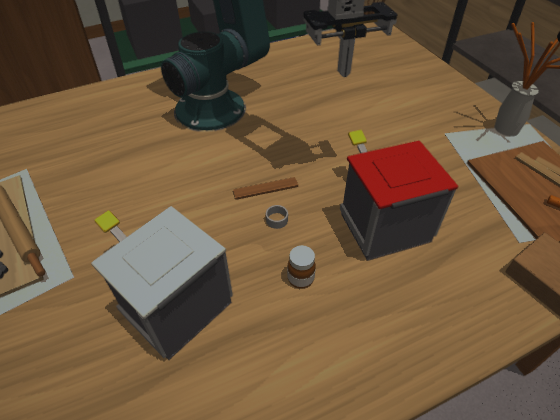

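The red lid is shut, with its blob back at (400.6,172.7) as at the start. The pad is back at (357,136), everything else is unmoved and the arm is clear.

```bash
python3 -c "
from bench import ctrl
print(ctrl.close_job())"
```

```text
the job is handed in; nothing more can be done
None
```

I pressed the red bin's lever until the lid was fully open, held it just over 3 s, eased it shut over about 12 s and moved clear; the white bin, jar, cutter and strip were untouched, and I handed the job in at about 29 s (verdict not shown).

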